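# Shut the wide shoe-care box

## Task

Two wooden shoe-care boxes stand open on the bench, their lids leaning back beyond upright. Close only the wider box: push its lid from behind until it passes upright and let it fall shut by its own weight, without following it down or pressing on it. Leave the narrower box open and do not disturb the frosted glass tealight holder.

Things in the scene. Friction and masses are not known exactly. Their poses are not given: they have to be found in the camera images.
- wide_box: Wider of two open wooden boxes, 130 mm deep (x), 200 wide (y), 85 high without lid; fixed; holds a shoe brush and a tin. Origin: centre of its underside, on the bench. x points level from its front to its hinged back, away from the robot (within 26 degrees), y along its width, z up. The lid's hinge line runs along y at x = +65 mm, z = 85 mm.
- wide_lid (a joint): Lid angle, rad: 0 shut, 1.57 upright, 1.92 open at its stop (start), leaning 20 degrees back to the box's +x. Flat board 200 mm wide, no handle, 134 mm from hinge line to free edge, 10 mm thick on its outer (+x when open) side, about 0.24 kg. At start its free edge is 46 mm behind the hinge line (back face 55), 211 mm above the bench. Hinge nearly free; 1 to 2 N at the edge moves it.
- narrow_lid (a joint): Lid angle of the narrower box (120 mm wide, else the same shape and wood, holding one tin; beside the wide box, left or right of it), rad: 0 shut, 1.57 upright, 1.92 open at its stop, where it starts and must stay.
- tealight: Frosted glass tealight holder, a tapered open cup 72 mm across the rim, 65 high, loose on the bench beyond the boxes; leave it alone. Origin: centre of its underside, z up. Also lying beyond the boxes, not listed: a black boot jack, a red round tyre gauge and a steel spoon-shaped shoehorn, all below 50 mm.

How it is judged:
By the outcome, as a careful person would: the job done as asked, in the order asked, and still so for the second after the job is handed in, with the robot touching nothing.
It also fails if it takes over 29 s, if anything falls off the work surface, if the arm or the gripper's body presses on something with over 40 N, if the wrist force passes 120 N, or if a joint passes its speed limit or range.

## Robot

A 7-joint arm with a two-finger parallel gripper is mounted at the origin on the work surface. World frame = base frame: x ahead of the robot, y to its left, z up, the work surface at z = 0. Lengths are in m, angles in rad, forces in N, time in s.
With the tool pointing down it reaches from about 0.4 to 0.925 m from the base axis. Payload 4.1 kg.
Tool frame: the origin (TCP) lies midway between the tips of the shut fingers; the grasp point (between the pads) lies 19 mm behind it; z points along the fingers, y is the line along which they close (so a half turn about z gives the same grasp; the last joint's range is limited). The gripper opens to 85 mm and grips with 20 to 120 N. Pads are 22 mm wide; open, the fingers measure 114 mm over their backs; the gripper's body (76 mm by 85 mm) begins 54 mm behind the grasp point. The pads swing forward as they close: fully open they stand 13 mm farther back than shut.
Start: joints at [1.224, 0.398, 0.045, 1.537, -0.019, 1.207, -0.051], TCP at [0.159, -0.63, 0.205] pointing down, gripper open.
Joint ranges: [-2.82, 2.82], [-0.49, 2.23], [-1.37, 1.46], [0, 2.46], [-1.36, 4.5], [0.23, 2], [-2.94, 2.94]. Speed limits (rad/s): [2.57, 2.57, 3.14, 3.14, 3.14, 3.14, 3.14].

## Interface

Orientations are given as a rotation vector (axis times angle).
In Python, from cell import env, vision gives the robot as it stands.
- The arm moves only by the tool carry_out, never from a script. Its argument "motion" is a list of rows, each a list of 3 entries, a list of its own where there are three numbers: the turn, a rotation vector about the tool's x, y, z in rad, then the shift along the tool's x, y, z in mm, then the closure, from 0 (fully open) to 1 (shut). In form: [[[ax, ay, az], [tx, ty, tz], jaw], ...]. A call has 1 to 12 rows; each row is the pose to reach, as a shift and turn from the pose commanded when the call began, along the tool's axes at that moment; what a row does not reach only later rows make up. A row lasts 1/8 s, in which the tool goes at most 62.5 mm and 10.7 degrees, less where a joint would pass 70% of its speed; a pose out of reach is approached as far as the arm can. A call with a gripper value outside its range is refused whole. The fingers move at their own pace and stop on an object; "force" is the grip in N (left out, the last holds). Time passes only in rows, so rows that repeat a pose let the fingers close. It gives the time, the measured TCP pose, the force, the opening and the grip force at its end, in the units of the state.
- env.get_obs(): the state, without advancing time (a new reading comes with each control period).
- vision.capture(name): name is "side" or "top"; returns the picture (420x560x3 uint8, red, green, blue); there is no depth.
- vision.camera_model(name): a dict with "K" (3x3 intrinsics, pixels), "D" ([k1, k2, p1, p2, k3] as OpenCV has them; the pictures are not rectified), "position" and "orientation" of the camera in the world. Camera axes: x right, y up, looking along -z (the intrinsics and any distortion apply to the point x, -y, -z); pixel columns grow to the right and rows downward; lengths in m; the calibration is good to about 2 mm. A picture is of the moment at which its call begins. camera_model takes no time and is no camera call.
- env.hand_in(): hands the job in; it is judged then, once.
The state is a dict: "time": time; "qpos": joint angles; "qvel": joint speeds; "joint_torque": joint torques, N m; "tool_pos": TCP position; "ee_rot": TCP orientation; "wrist_force": force on the tool from outside, world axes, zero at the start; "ft_torque": the same for the moment, N m; "grip_width": finger opening in m; "grip_force": force on a finger pad.
Only numpy, scipy, OpenCV 4.12 (cv2) and the standard library are available. Lean on these libraries where they do the work, as an engineer would, in place of code of your own. Each camera call takes 0.05 s, during which the arm holds its last target. There are 200 camera calls.

## Working session

There is one attempt and no reset: what is moved stays moved. The work goes in short steps, Python scripts to look and compute and a tool call to move; the robot and the scene stay as the last step left them, time stands still between calls to the robot, and variables do not carry over. Pictures are saved under pics/ and viewed, at most 10 in all, crops included, and the job is handed in when it is done.

Besides the shell and the picture viewer there is one more tool, called after "Request:" as name([rows], argument=value, ...), one row to a line, values as JSON. carry_out: Moves the arm, as the interface text tells. Its arguments: {"type":"object","properties":{"motion":{"type":"array"},"force":{"type":"number"}},"required":["motion"]}

```bash
mkdir -p pics
cat > h.py <<'E'
import numpy as np,cv2
from scipy.spatial.transform import Rotation as R
from cell import env,vision
def rot(o):
    o=np.array(o,float)
    return o if o.shape==(3,3) else (R.from_rotvec(o).as_matrix() if o.size==3 else R.from_quat(o).as_matrix())
def ray(name,px):
    m=vision.camera_model(name)
    u=cv2.undistortPoints(np.array(px,float).reshape(-1,1,2),np.array(m["K"]),np.array(m["D"])).reshape(-1,2)
    d=np.c_[u[:,0],-u[:,1],-np.ones(len(u))]@rot(m["orientation"]).T
    return np.array(m["position"]),d
def onz(name,px,z):
    p,d=ray(name,px); return p+d*((z-p[2])/d[:,2])[:,None]
def proj(name,P):
    m=vision.camera_model(name)
    c=(np.array(P,float).reshape(-1,3)-m["position"])@rot(m["orientation"])
    return cv2.projectPoints((c*[1,-1,-1]).reshape(-1,1,3),np.zeros(3),np.zeros(3),np.array(m["K"]),np.array(m["D"]))[0].reshape(-1,2)
def snap(name,f):
    i=vision.capture(name); cv2.imwrite('pics/'+f,i[:,:,::-1]); return i
E
python3 - <<'E'
from h import *
for n in("side","top"):
    m=vision.camera_model(n); print(n,m["position"],m["orientation"],m["K"]); snap(n,n+'0.png')
o=env.get_obs(); print(o["time"],o["tool_pos"],o["ee_rot"])
E
```

```text
side [0.17186823 0.50401225 0.78209048] [ 0.32283943 -0.91854398 -2.26622869] [[448.9342988    0.         285.86386514]
 [  0.         448.9342988  214.29436233]
 [  0.           0.           1.        ]]
top [0.49710671 0.00249427 1.00624154] [ 0.09823846 -0.12670648 -1.57705143] [[419.80537594   0.         282.92108368]
 [  0.         419.80537594 211.40058656]
 [  0.           0.           1.        ]]
0.1 [ 0.15931591 -0.62952059  0.20362539] [-3.11570499e+00 -3.88184059e-01  5.24850538e-04]
```

View pics/top0.png

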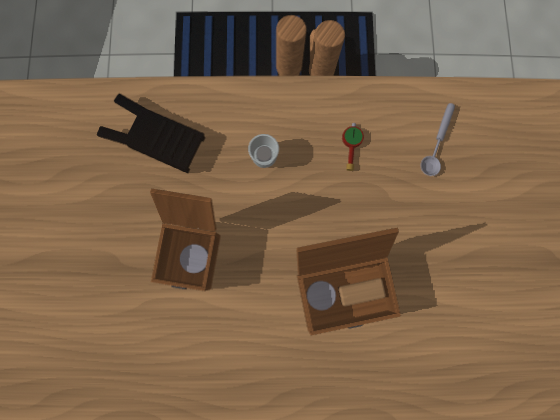

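View pics/side0.png

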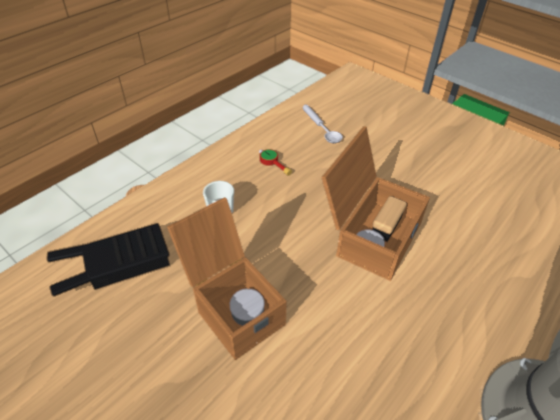

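The top view shows the wide box on the right. Its lid's free edge runs from about (298,247) to (396,230), and the box front runs from about (311,333) to (398,314). The narrow box is on the left, and the tealight is at (263,150). In the side view, the wide lid's free corners are at about (325,183) and (367,131).

```bash
python3 - <<'E'
from h import *
np.set_printoptions(precision=4,suppress=True)
E=onz("top",[[298,247],[396,230]],.211); print("edge top",E,np.linalg.norm(E[0]-E[1]))
print("edge side",onz("side",[[325,183],[367,131]],.211))
F=onz("top",[[311,333],[398,314]],.085); print("front",F,np.linalg.norm(F[0]-F[1]))
e=E[0]-E[1]; y=e/np.linalg.norm(e); x=np.array([y[1],-y[0],0]); yaw=np.arctan2(x[1],x[0])
f=F[0]-F[1]; print("yaw deg",np.degrees(yaw),np.degrees(np.arctan2(-f[0],f[1])))
m=E.mean(0); o=m-x*(.065+.050); o[2]=0; print("origin",o,"front est",F.mean(0)+x*.065)
def W(a,b,z): return o+x*a+y*b+[0,0,z]
pts=[W(-.065,.1,.085),W(-.065,-.1,.085),W(.065,.1,.085),W(.065,-.1,.085),W(.111,.1,.211),W(.111,-.1,.211)]
for n in("top","side"): 
    print(n,proj(n,pts)); i=cv2.imread(f'pics/{n}0.png')
    for p in proj(n,pts): cv2.circle(i,tuple(int(round(v)) for v in p),2,(0,0,255),-1)
    c=proj(n,[W(.06,0,.12)])[0].astype(int); cv2.imwrite(f'pics/{n}c.png',cv2.resize(i[max(0,c[1]-90):c[1]+90,c[0]-110:c[0]+110],None,fx=3,fy=3))
print("tealight",onz("top",[[263,150]],.065)); print("narrow edge",onz("top",[[152,191],[214,197]],.211))
print("others",onz("top",[[352,135],[450,107],[431,166]],.03))
a=env.get_obs(); r=R.from_rotvec(a["ee_rot"]); print(r.as_matrix(),a["tool_pos"])
E
cd pics; python3 -c "
import cv2,numpy as np
a,b=cv2.imread('topc.png'),cv2.imread('sidec.png');i=np.hstack([a,b]);cv2.imwrite('c1.png',cv2.resize(i,(800,int(i.shape[0]*800/i.shape[1]))))"
```

```text
edge top [[ 0.5433 -0.0404  0.211 ]
 [ 0.5738 -0.2292  0.211 ]] 0.19130597413230704
edge side [[ 0.5245 -0.0243  0.211 ]
 [ 0.5602 -0.2179  0.211 ]]
front [[ 0.3661 -0.0723  0.085 ]
 [ 0.4029 -0.2622  0.085 ]] 0.19340512048521769
yaw deg 9.178789657220873 10.964866011153955
origin [ 0.445  -0.1531  0.    ] front est [ 0.4487 -0.1569  0.085 ]
top [[307.5105 333.653 ]
 [398.1425 316.881 ]
 [296.9719 273.4036]
 [386.3198 257.616 ]
 [296.1079 249.4755]
 [398.6131 231.6632]]
side [[395.6476 256.5976]
 [429.8731 197.9614]
 [337.7307 229.9174]
 [377.1217 176.7744]
 [323.1806 176.448 ]
 [367.2742 125.8648]]
tealight [[0.7766 0.0293 0.065 ]]
narrow edge [[0.6534 0.2396 0.211 ]
 [0.6406 0.1196 0.211 ]]
others [[ 0.8238 -0.1857  0.03  ]
 [ 0.8969 -0.4347  0.03  ]
 [ 0.7459 -0.3758  0.03  ]]
[[ 0.9694  0.2454 -0.0006]
 [ 0.2454 -0.9694  0.0017]
 [-0.0001 -0.0018 -1.    ]] [ 0.1593 -0.6295  0.2036]
```

View pics/c1.png

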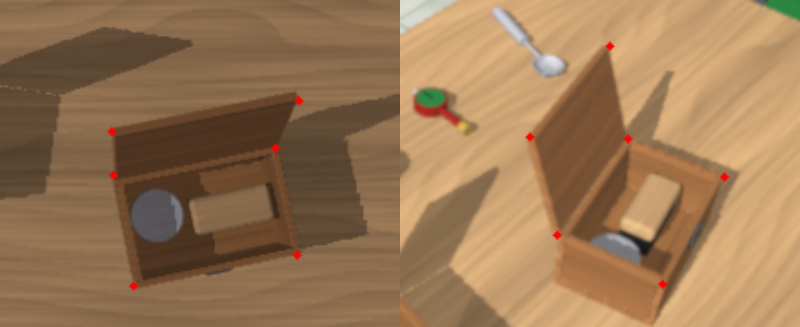

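The fit is good: origin about (0.444, -0.155), yaw about 10.5°. I'll close the fingers, travel high, then come down behind the lid.

Request:
carry_out([
  [[0,0,0],[0,0,-60],1],
  [[0,0,0],[30,-20,-126],1],
  [[0,0,0.065],[80,-52,-126],1],
  [[0,0,0.065],[132,-86,-126],1],
  [[0,0,0.065],[184,-120,-126],1],
  [[0,0,0.065],[236,-154,-126],1],
  [[0,0,0.065],[288,-188,-126],1],
  [[0,0,0.065],[340,-222,-126],1],
  [[0,0,0.065],[392,-256,-126],1],
  [[0,0,0.065],[444,-290,-126],1],
  [[0,0,0.065],[496,-324,-126],1],
  [[0,0,0.065],[548,-358,-126],1],
])

```text
time: 1.6
tool_pos: [0.6034, -0.1477, 0.3302]
ee_rot: [3.128, 0.286, -0.001]
wrist_force: [0.8, -0.5, -0.6]
grip_width: -0.0001
grip_force: 0.0
```

Request:
carry_out([
  [[0,0,0],[20,-20,0],1],
  [[0,0,0],[22,-20,50],1],
  [[0,0,0],[22,-20,100],1],
  [[0,0,0],[22,-20,140],1],
  [[0,0,0],[22,-20,140],1],
])

```text
time: 2.22
tool_pos: [0.6174, -0.1252, 0.1866]
ee_rot: [-3.126, -0.287, 0.013]
wrist_force: [-0.5, -1.2, 0.2]
grip_width: -0.0001
grip_force: 0.0
```

Run:
```python
from h import *
a=snap("top","t1.png");b=snap("side","s1.png")
cv2.imwrite('pics/c2.png',cv2.resize(np.hstack([a[180:360,230:450],b[60:280,230:450][20:200]])[:,:,::-1],None,fx=1.8,fy=1.8))
o=env.get_obs();print(o["time"],o["tool_pos"],o["wrist_force"])
```

```text
2.325 [ 0.62116349 -0.12545878  0.19160453] [0.20134869 0.30742849 0.57405093]
```

View pics/c2.png

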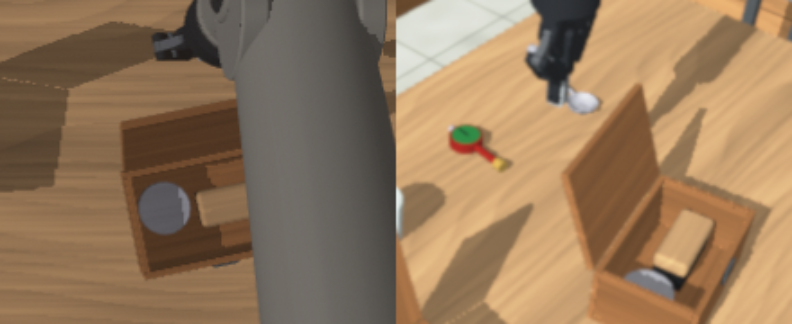

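The side view shows the closed fingers behind the lid at about (558,95), clear of it and of the tealight. Next comes a slow push past upright, then straight back.

Request:
carry_out([
  [[0,0,0],[-30,0,0],1],
  [[0,0,0],[-46,0,0],1],
  [[0,0,0],[-58,0,0],1],
  [[0,0,0],[-70,0,0],1],
  [[0,0,0],[-82,0,0],1],
  [[0,0,0],[-92,0,0],1],
  [[0,0,0],[-101,0,0],1],
  [[0,0,0],[-109,0,0],1],
  [[0,0,0],[-115,0,0],1],
  [[0,0,0],[-100,0,0],1],
  [[0,0,0],[-60,0,0],1],
  [[0,0,0],[-20,0,0],1],
])

```text
time: 3.82
tool_pos: [0.6032, -0.1285, 0.1907]
ee_rot: [3.128, 0.287, 0.002]
wrist_force: [0.9, -0.3, 0.7]
grip_width: 0.0001
grip_force: 0.0
```

Run:
```python
from h import *
a=snap("top","t2.png");b=snap("side","s2.png")
cv2.imwrite('pics/c3.png',cv2.resize(np.hstack([a[180:360,230:450],b[80:260,230:450]])[:,:,::-1],None,fx=1.8,fy=1.8))
```

```text
(no output)
```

View pics/c3.png

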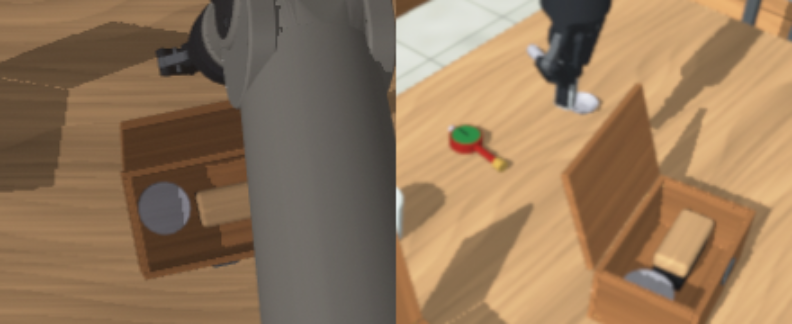

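The lid is back at its stop, so the push did not go past balance. I'll push 25 mm farther and look while holding there.

Request:
carry_out([
  [[0,0,0],[-26,0,0],1],
  [[0,0,0],[-38,0,0],1],
  [[0,0,0],[-50,0,0],1],
  [[0,0,0],[-62,0,0],1],
  [[0,0,0],[-74,0,0],1],
  [[0,0,0],[-86,0,0],1],
  [[0,0,0],[-96,0,0],1],
  [[0,0,0],[-104,0,0],1],
  [[0,0,0],[-104,0,0],1],
])

```text
time: 5.05
tool_pos: [0.4982, -0.1482, 0.1907]
ee_rot: [3.128, 0.286, 0.0]
wrist_force: [0.1, 0.3, 0.2]
grip_width: -0.0001
grip_force: 0.0
```

Run:
```python
from h import *
a=snap("top","t3.png");b=snap("side","s3.png")
cv2.imwrite('pics/c4.png',cv2.resize(np.hstack([a[180:360,230:450],b[80:260,230:450]])[:,:,::-1],None,fx=1.8,fy=1.8))
o=env.get_obs();print(o["time"],o["tool_pos"],o["wrist_force"])
```

```text
5.15 [ 0.49893132 -0.14783084  0.19071023] [-0.16578489 -0.04134488  0.16126963]
```

View pics/c4.png

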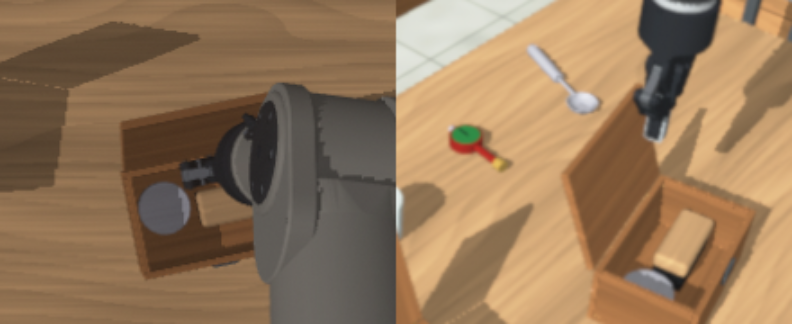

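Run:
```python
from h import *
o=env.get_obs();p=o["tool_pos"];print(p,o["ee_rot"])
for z in(.15,.19,.24,.3): q=[p[0],p[1],z];print(z,proj("side",[q]),proj("top",[q]))
# least-squares two-view of lid free corners and hinge/front corners
def tri(a,b):
    A=np.zeros((3,3));v=np.zeros(3)
    for n,px in(("top",a),("side",b)):
        c,d=ray(n,[px]);d=d[0]/np.linalg.norm(d[0]);M=np.eye(3)-np.outer(d,d);A+=M;v+=M@c
    return np.linalg.solve(A,v)
print(tri((298,248),(325,181)),tri((396,230),(367,131)))
print("front",tri((311,333),(391,273-12)),tri((398,314),(427,205)))
a=cv2.imread('pics/t3.png')[230:320,290:410];b=cv2.imread('pics/s3.png')[80:170,310:430]
cv2.imwrite('pics/c5.png',cv2.resize(np.hstack([a,b]),None,fx=3.3,fy=3.3,interpolation=cv2.INTER_CUBIC))
```

```text
[ 0.49893132 -0.14783084  0.19071023] [3.12832550e+00 2.87083356e-01 9.53446904e-04]
0.15 [[368.13846385 180.92014795]] [[349.58100624 270.05584312]]
0.19 [[371.0646664  166.38422509]] [[353.18297188 269.9637753 ]]
0.24 [[374.97712375 146.89823832]] [[358.20908707 269.83442086]]
0.3 [[380.08807563 121.35409628]] [[365.16940169 269.65357967]]
[ 0.54020201 -0.04254972  0.19484269] [ 0.57278545 -0.23515269  0.19594427]
front [ 0.36778208 -0.07126678  0.06155252] [ 0.40000716 -0.27096183  0.05385993]
```

View pics/c5.png

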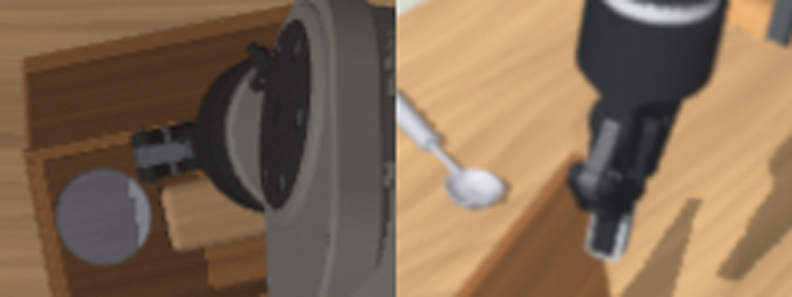

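Run:
```python
from h import *
np.set_printoptions(precision=4,suppress=True)
print(vision.camera_model("top")["D"],vision.camera_model("side")["D"])
def tri(a,b):
    A=np.zeros((3,3));v=np.zeros(3);L=[]
    for n,px in(("top",a),("side",b)):
        c,d=ray(n,[px]);d=d[0]/np.linalg.norm(d[0]);M=np.eye(3)-np.outer(d,d);A+=M;v+=M@c;L.append((c,M))
    s=np.linalg.solve(A,v);return s,[np.linalg.norm(M@(s-c)) for c,M in L]
print("tip",tri((331.5,278),(373,157)),tri((340,278),(373,157)))
# features at bench level: gauge green centre, spoon bowl, tealight
print("gauge",tri((353,136),(269,157)),"spoon",tri((431,166),(334,137)),"cup",tri((263,150),(219,197)))
print("tin narrow",tri((194,259),(247,305)), "tin wide",tri((321,296),(371,240)))
```

```text
[-0.0583  0.      0.      0.      0.    ] [-0.0391  0.      0.      0.      0.    ]
tip (array([ 0.4805, -0.0996,  0.2539]), [np.float64(0.005308708556895309), np.float64(0.0053087085568953515)]) (array([ 0.4836, -0.1144,  0.243 ]), [np.float64(0.0013592168597693045), np.float64(0.0013592168597692154)])
gauge (array([ 0.8287, -0.193 ,  0.0065]), [np.float64(0.0005040106151822502), np.float64(0.0005040106151822811)]) spoon (array([ 0.7513, -0.3842,  0.0085]), [np.float64(8.40760248564394e-05), np.float64(8.407602485642544e-05)]) cup (array([0.7823, 0.0296, 0.0443]), [np.float64(0.0005861959571839926), np.float64(0.0005861959571840746)])
tin narrow (array([0.5286, 0.1904, 0.0347]), [np.float64(0.0008154339458994176), np.float64(0.0008154339458994558)]) tin wide (array([ 0.4411, -0.1001,  0.0452]), [np.float64(0.0008432822264630528), np.float64(0.0008432822264631056)])
```

On a closer look, the fingertip's bottom edge is at about (373,158) in the side view. That puts it about 20 mm higher than the reading, so it passed just over the lid, which matches the zero force. I'll go up and back behind the lid, then come down lower.

Request:
carry_out([
  [[0,0,0],[0,0,-60],1],
  [[0,0,0],[60,0,-60],1],
  [[0,0,0],[120,0,-60],1],
  [[0,0,0],[130,0,-60],1],
  [[0,0,0],[130,0,-10],1],
  [[0,0,0],[130,0,35],1],
  [[0,0,0],[130,0,35],1],
  [[0,0,0],[100,0,35],1],
  [[0,0,0],[85,0,35],1],
  [[0,0,0],[70,0,35],1],
  [[0,0,0],[55,0,35],1],
  [[0,0,0],[45,0,35],1],
])

```text
time: 6.65
tool_pos: [0.5422, -0.14, 0.156]
ee_rot: [3.128, 0.286, 0.001]
wrist_force: [0.4, -0.2, 0.4]
grip_width: 0.0003
grip_force: 0.2
```

Run:
```python
from h import *
a=snap("top","t4.png");b=snap("side","s4.png")
cv2.imwrite('pics/c6.png',cv2.resize(np.hstack([a[180:360,230:450],b[80:260,230:450]])[:,:,::-1],None,fx=1.8,fy=1.8))
o=env.get_obs();print(o["time"],o["tool_pos"],o["wrist_force"])
```

```text
6.75 [ 0.5416262  -0.14025966  0.15558623] [0.02490641 0.60868781 0.4074601 ]
```

View pics/c6.png

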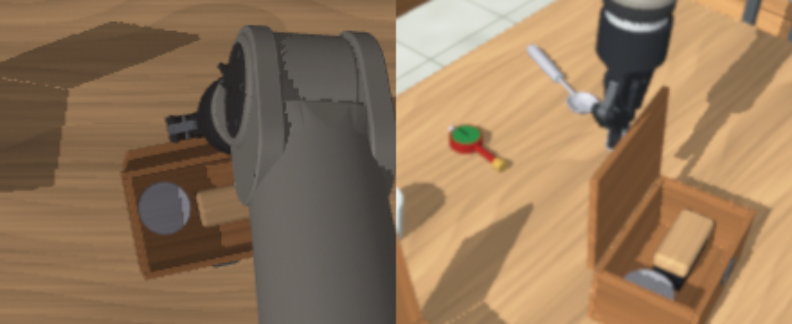

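The finger now has the lid from behind. The lid's near corner has moved to about (592,180), so it is close to upright. I'll push about 40 mm farther and draw back.

Request:
carry_out([
  [[0,0,0],[-10,0,0],1],
  [[0,0,0],[-20,0,0],1],
  [[0,0,0],[-29,0,0],1],
  [[0,0,0],[-36,0,0],1],
  [[0,0,0],[-20,0,0],1],
  [[0,0,0],[20,0,0],1],
  [[0,0,0],[60,0,0],1],
  [[0,0,0],[60,0,-50],1],
  [[0,0,0],[60,0,-50],1],
  [[0,0,0],[60,0,-50],1],
])

```text
time: 8.0
tool_pos: [0.6023, -0.1285, 0.2053]
ee_rot: [-3.128, -0.287, -0.0]
wrist_force: [-1.4, -0.1, -0.9]
grip_width: -0.0003
grip_force: 0.0
```

Run:
```python
from h import *
b=snap("side","s5.png"); cv2.imwrite('pics/s5.png',b[:,:,::-1])
o=env.get_obs();print(o["time"],o["tool_pos"],o["wrist_force"])
```

```text
8.05 [ 0.60156117 -0.1286265   0.20469248] [ 0.04967353 -1.52161387 -0.60302488]
```

View pics/s5.png

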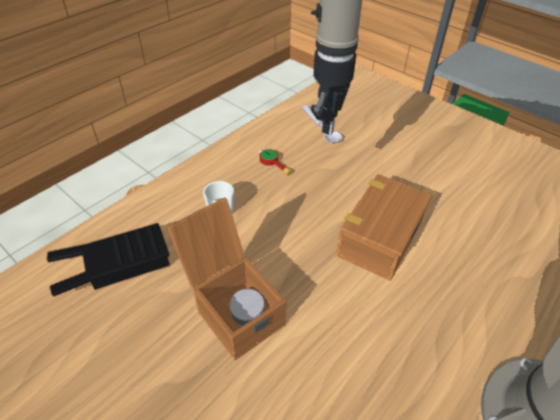

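The wide lid is shut, with its flat top at about (385,220). The narrow box is still open at (205,240), the tealight is unmoved at (219,197), and the gripper is clear of everything.

```bash
python3 -c "
from cell import env; print(env.hand_in())"
```

```text
the job is handed in; nothing more can be done
None
```

The wide box is shut: I pushed its lid past upright, drew the gripper straight back, and it dropped on its own. The first two passes went just over the lid without moving it. The narrow box is still open, the tealight holder wasn't touched, and I handed the job in at about 8 s of the 29 s allowed.

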